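# Draw a mended stone together with the turnbuckle

### The job

Close the joint in the broken white stone: take the wooden spacer out from between its two halves and put it on the grey pad, then swing the turnbuckle's red-tipped handle up until it stands upright at its stop, so that both halves are drawn together. Let go of everything at the end, and leave the turnbuckle of the brown stone as it is.

Things in the scene. Friction and masses are not known exactly. Their poses are not given: they have to be found in the camera images.
- white_knob (a point): Centre of the red barrel knob (24 mm across, 32 long, along y) on the white stone's turnbuckle handle. Its y: the turnbuckle's level axis; its z: out along the handle from the pivot, 90 mm away (axis 50 mm above table). At first the handle leans 60-78 deg from vertical towards the robot; it swings up, away from the robot, to a hard stop upright. Stiff (2 N at knob), stays put. Each half draws in 7 mm per rad.
- white_spacer: Pale wooden block 40 x 14 x 100 mm (x, y, z), 28-56 g, origin at its centre. Stands loose in the gap (18-22 mm, along its y) between the white stone's halves, 70 mm beyond the turnbuckle's axis, on the frame's 12 mm deck: top 112 mm above the table, the stone's (56 mm diameter) 76 mm. Lifts straight out; while in, the turnbuckle cannot close (the gap ends at 3 mm).
- pad: Grey rubber pad lying fixed on the table, 200 x 180 x 6 mm (its x, y, z), origin at the centre of its underside. The spacer may stand or lie on it.
- brown_knob (a point): Centre of the red barrel knob of an identical turnbuckle, on an identical plywood frame with its own spacer, that holds the two halves of a brown stone. Axes as for the white one. Both frames are fixed to the table. To be left as it is.
Mind the look-alikes: they are no part of the job. Leave any green or turquoise look-alike of the white_spacer alone.

How it is judged:
By the outcome, as a careful person would: the job done as asked, in the order asked, and still so for the second after the job is handed in, with the robot touching nothing.
It also fails if it takes over 51 s, if anything falls off the work surface, if the arm or the gripper's body presses on something with over 40 N, if the wrist force passes 120 N, or if a joint passes its speed limit or range.

### The arm

A 6-joint arm with a two-finger parallel gripper is mounted at the origin on the work surface. World frame = base frame: x ahead of the robot, y to its left, z up, the work surface at z = 0. Lengths are in mm, angles in rad, forces in N, time in s.
With the tool pointing down it reaches from about 350 to 725 mm from the base axis. Payload 4.3 kg.
Tool frame: the origin (TCP) lies on the centre line of the jaws, within the pads' length; the fingertips stand 14 mm ahead of it and the grasp point (between the pads) lies 5 mm behind it; y points along the fingers, z is the direction in which the jaws open and shut, and the axes are right-handed (so a half turn about y gives the same grasp; the last joint's range is limited). The gripper opens to 85 mm and grips with 20 to 120 N. Pads are 22 mm wide; open, the fingers measure 114 mm over their backs; the gripper's body (76 mm by 85 mm) begins 54 mm behind the grasp point. The pads swing forward as they close: fully open they stand 13 mm farther back than shut.
Start: joints at [1.144, 0.377, 0.081, 1.274, 0, 1.46], TCP at [179.135, 546.421, 245.329] pointing down, gripper open.
Joint ranges: [-2.72, 2.72], [-0.84, 1.66], [-1.02, 1.22], [-1.77, 2.12], [-1.37, 1.28], [-3.14, 3.14]. Speed limits (rad/s): [2.57, 2.57, 3.14, 3.14, 3.14, 3.14].

### API

Orientations are given as a 3x3 rotation matrix whose columns are the frame's x, y, z axes.
In Python, from bench import manip, hand, telemetry, cams, ticket, nets gives the robot as it stands. Calls block until the motion is done:
- manip.movep(position, orientation): joint-space move of the TCP to a pose.
- manip.move_l(position, rot=None, vel=150): straight line of the TCP; rot=None keeps the orientation; vel is the mean speed in mm/s.
- manip.set_joints(angles): joint-space move.
- hand.grip(opening): finger opening in mm; the grip force is fixed at half the most; returns when the fingers have stopped.
- manip.hold(seconds).
- manip.inverse_kinematics(position, orientation): joint angles nearest the present ones, or None.
- telemetry.sense(): the state.
- cams.grab_frame(name): name is "side" or "top" or "wrist"; returns the picture (400x640x3 uint8, red, green, blue); there is no depth.
- cams.camera_info(name): a dict with "fov_y" (degrees; the focal length in pixels is half the picture's height over the tangent of half this angle, whatever the lens; pixels are square), "cx", "cy" (the principal point, pixels), "position" and "orientation" of the camera in the world. Camera axes: x right, y up, looking along -z (the intrinsics and any distortion apply to the point x, -y, -z); pixel columns grow to the right and rows downward; lengths in mm; the calibration is good to about 2 mm. A picture is of the moment at which its call begins: read the wrist's pose just before it. camera_info takes no time and is no camera call; for the wrist camera it gives the pose at the moment of the call.
A pose or a line that the arm cannot do raises manip.PlanningError and nothing moves.
- ticket.job_done(): hands the job in, once; it reports no verdict.
Trained networks look in the newest picture that a camera, given by its name, has taken for a name from the list of things; names that differ only in an ending like _2 or _b are one class to them, and where a whole thing is asked for, a point or a joint stands for the part that bears it (a point fixed in the world has none). Each returns a list of dicts, best first, with "p" (0 to 1); they miss things now and then, are a little off and sometimes report something else, mostly with a low value. They report only what shows in the picture. A call takes as long as a camera call. They do not tell look-alikes from the thing itself.
- nets.look_for(camera, query): "position" ([row, column] in pixels, amid what is visible of it).
The state is a dict: "clock": time; "joint_positions": joint angles; "joint_vel": joint speeds; "tau": joint torques, N m; "tool_pos": TCP position; "ee_rot": TCP orientation; "force": force on the tool from outside, world axes, zero at the start; "moment": the same for the moment, N m; "gripper_width": finger opening in mm.
Only numpy, scipy, OpenCV 4.12 (cv2) and the standard library are available. Lean on these libraries where they do the work, as an engineer would, in place of code of your own. Each camera call takes 0.05 s, during which the arm holds its last target.

## Working session

There is one attempt and no reset: what is moved stays moved. The work goes in short steps, each a Python script; the robot and the scene stay as the last script left them, time stands still between calls to the robot, and variables do not carry over. Pictures are saved under pics/ and viewed, and the job is handed in when it is done.

```bash
ls; mkdir -p pics
python3 - <<'E'
from bench import manip, hand, telemetry, cams, ticket, nets
import cv2
for n in ("side","top","wrist"):
    im=cams.grab_frame(n); cv2.imwrite(f"pics/a_{n}.png",im[:,:,::-1])
    print(n,cams.camera_info(n))
    for q in ("white_knob","white_spacer","pad"):
        print(q,[(d["position"],round(d["p"],2)) for d in nets.look_for(n,q)])
s=telemetry.sense();print(s)
E
```

```text
pics
side {'fov_y': 47.520024223414396, 'cx': 321.34673064894577, 'cy': 197.04714374907923, 'position': array([ 321.73206201, -899.40774862,  800.29286028]), 'orientation': array([[ 0.98407589,  0.09039566, -0.15304662],
       [-0.17639956,  0.60254995, -0.77834231],
       [ 0.02185947,  0.79294526,  0.60890063]])}
white_knob [([208.1, 331.4], 0.63)]
white_spacer [([238.1, 293.0], 0.86), ([200.9, 277.8], 0.73), ([192.6, 362.3], 0.62)]
pad []
top {'fov_y': 45.881793311370416, 'cx': 311.8139205089387, 'cy': 203.01605499485993, 'position': array([440.61132188,  11.21814192, 982.30011099]), 'orientation': array([[-0.02550166,  0.99722954, -0.06987782],
       [-0.9995448 , -0.02430882,  0.01786799],
       [ 0.01611984,  0.07030168,  0.99739552]])}
white_knob [([188.6, 311.2], 0.59)]
white_spacer [([261.0, 284.6], 0.55), ([146.5, 299.9], 0.52), ([251.1, 364.0], 0.51)]
pad [([186.5, 165.2], 0.73)]
wrist {'fov_y': 70.89217815459779, 'cx': 319.7862085246582, 'cy': 205.37398448451984, 'position': array([109.23319253, 569.67223252, 374.57727726]), 'orientation': array([[ 3.12039294e-01, -9.
[... 297 characters left out ...]
      4.19599220e-05, 1.46051004e+00]), 'joint_vel': array([-1.69079982e-03, -2.23758815e-03,  3.05742298e-04,  1.15892306e-03,
       -9.90521768e-04, -6.61387883e-05]), 'tau': array([-6.89703047e-04, -4.63236558e+01,  2.70008808e+01,  7.54248067e-04,
       -2.44623225e-04, -2.74521568e-06]), 'tool_pos': array([179.12927046, 546.44288658, 245.33117869]), 'ee_rot': array([[ 9.50235086e-01,  1.93709188e-05,  3.11533757e-01],
       [-3.11533756e-01,  1.43860427e-04,  9.50235075e-01],
       [-2.64104528e-05, -9.99999989e-01,  1.42735920e-04]]), 'force': array([-0.0795611 , -0.23078435,  0.33327143]), 'moment': array([-0.02429341,  0.07656209, -0.00592472]), 'gripper_width': 85.5023655017499}
```

View pics/a_side.png

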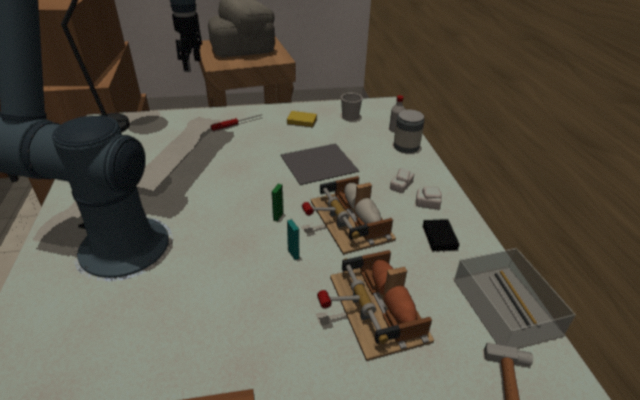

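View pics/a_top.png

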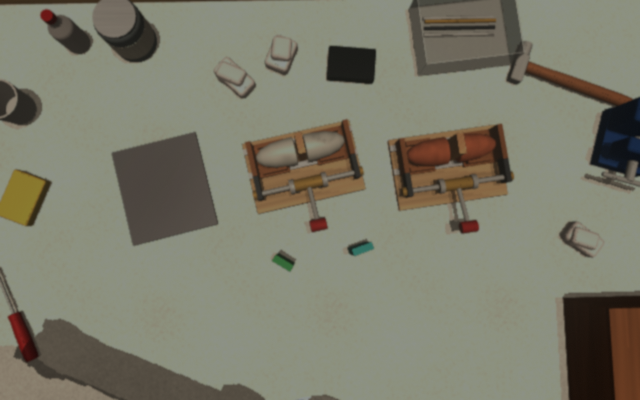

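Run:
```python
import cv2,numpy as np
t=cv2.imread("pics/a_top.png");s=cv2.imread("pics/a_side.png")
a=cv2.resize(t[110:270,230:390],None,fx=5,fy=5,interpolation=cv2.INTER_CUBIC)[:600]
a=cv2.resize(t[115:240,235:395],None,fx=4.8,fy=4.8,interpolation=cv2.INTER_CUBIC)
b=cv2.resize(s[165:265,280:410],None,fx=6,fy=6,interpolation=cv2.INTER_CUBIC)
a=np.clip(a*1.5,0,255).astype('u1');b=np.clip(b*1.5,0,255).astype('u1')
cv2.imwrite("pics/b_top.png",a);cv2.imwrite("pics/b_side.png",b)
for n,im in(("t",t),("s",s)):
    h=cv2.cvtColor(im,cv2.COLOR_BGR2HSV)
    m=(((h[...,0]<6)|(h[...,0]>172))&(h[...,1]>180)&(h[...,2]>90)).astype('u1')
    c=cv2.connectedComponentsWithStats(m)
    for st,ce in zip(c[2],c[3]):
        if 25<st[4]<5000: print(n,st,ce)
```

```text
t [42 11 10 10 81] [46.48148148 15.18518519]
t [311 220  15   9  96] [318.17708333 224.38541667]
t [463 223  14   8  99] [469.60606061 226.42424242]
t [  9 314  17  36 234] [ 17.81623932 331.34615385]
s [304 203   7   7  31] [306.61290323 205.87096774]
s [319 291  10  11  76] [323.46052632 296.18421053]
```

View pics/b_top.png

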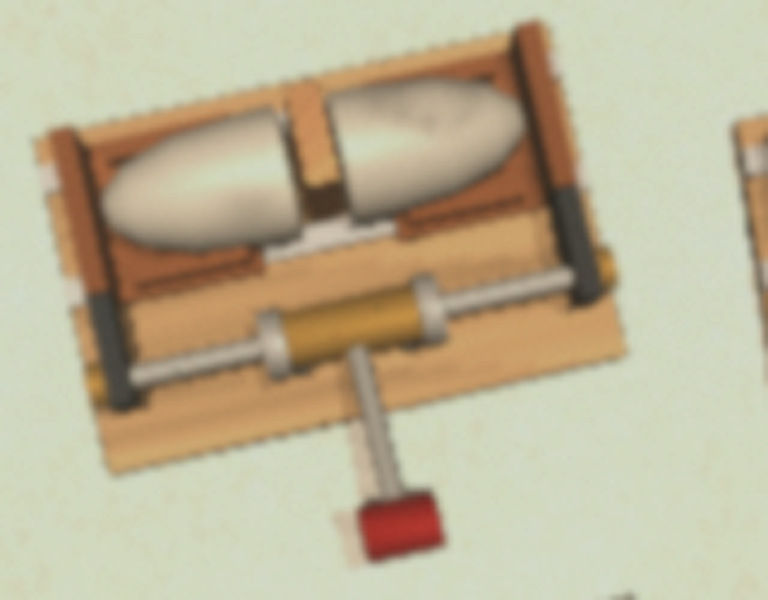

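View pics/b_side.png

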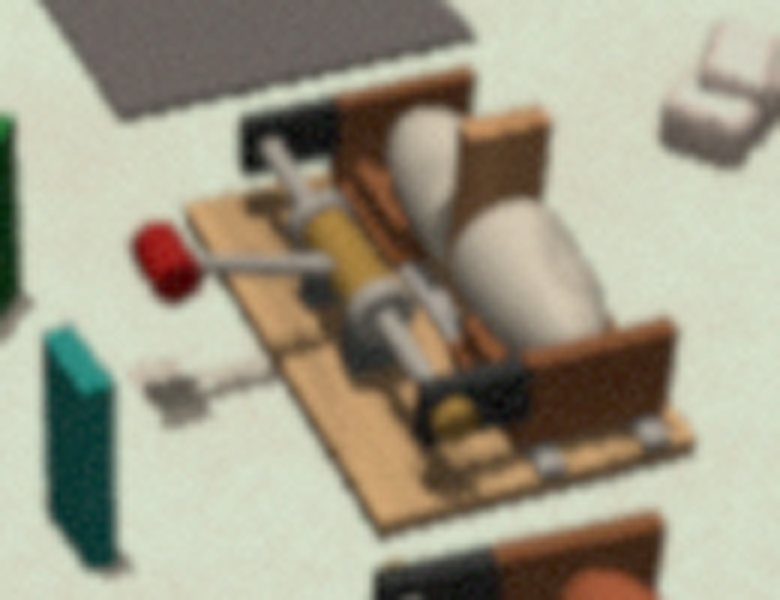

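```bash
cat > h.py <<'E'
import numpy as np
from bench import manip, hand, telemetry, cams, ticket, nets
def ray(ci,u,v):
    f=200/np.tan(np.radians(ci["fov_y"])/2)
    d=np.array([(u-ci["cx"])/f,-(v-ci["cy"])/f,-1.0]); d=ci["orientation"]@d
    return np.array(ci["position"]),d/np.linalg.norm(d)
def tri(*obs):
    A=np.zeros((3,3));b=np.zeros(3);R=[ray(*o) for o in obs]
    for p,d in R:
        M=np.eye(3)-np.outer(d,d);A+=M;b+=M@p
    x=np.linalg.solve(A,b)
    return x,[np.linalg.norm((np.eye(3)-np.outer(d,d))@(x-p)) for p,d in R]
def onz(ci,u,v,z):
    p,d=ray(ci,u,v);return p+d*(z-p[2])/d[2]
def cr(x,y,s,x0,y0): return ((x+.5)/s-.5+x0,(y+.5)/s-.5+y0)
E
python3 - <<'E'
from h import *
np.set_printoptions(precision=1,suppress=True)
T=cams.camera_info("top");S=cams.camera_info("side")
t=lambda x,y:(T,)+cr(x,y,4.8,235,115)
s=lambda x,y:(S,)+cr(x,y,6,280,165)
P={"knob":(t(402,525),s(167,262)),"spacer":(t(314,135),s(505,121)),"pivot":(t(352,325),s(345,250)),"frameNL":(t(110,472),s(188,207)),"frameNR":(t(627,355),s(382,533)),"rodL":(t(130,377),s(268,147))}
for k,o in P.items(): print(k,*tri(*o))
a=onz(T,*cr(130,377,4.8,235,115),50);b=onz(T,*cr(572,278,4.8,235,115),50);print(a,b,b-a,np.degrees(np.arctan2(*(a-b)[:2])))
f=[onz(T,*cr(x,y,4.8,235,115),12) for x,y in((110,472),(627,355))];print(f,np.degrees(np.arctan2(*(f[0]-f[1])[:2])))
for c in ((113,151),(198,135),(215,221),(133,242)): print("pad",onz(T,*c,6))
for c in ((288,88),(325,85),(305,185),(340,182)): print("sp",onz(T,*cr(*c,4.8,235,115),112))
E
```

```text
knob [461.9 -16.3  77.6] [np.float64(1.586254631917185), np.float64(1.5862546319170387)]
spacer [613.4  14.9 112.6] [np.float64(1.087281445955619), np.float64(1.0872814459554505)]
pivot [543.8   1.6  60.3] [np.float64(2.3318085644976687), np.float64(2.331808564497704)]
frameNL [490.2 106.1   9.8] [np.float64(0.7871145360714373), np.float64(0.7871145360714944)]
frameNR [ 535.5 -117.9    6.2] [np.float64(0.9283908216038586), np.float64(0.9283908216039682)]
rodL [526.2  93.3  50.6] [np.float64(1.658636965674593), np.float64(1.6586369656746391)]
[527.9  93.1  50. ] [564.7 -90.5  50. ] [  36.8 -183.7    0. ] -11.332225572505012
[array([490.9, 105.7,  12. ]), array([ 535.8, -117.3,   12. ])] -11.389749576384931
pad [627.1 403.1   6. ]
pad [656.9 227.3   6. ]
pad [476.8 194.    6. ]
pad [438.  361.8   6. ]
sp [633.3  24.4 112. ]
sp [634.2  10.  112. ]
sp [595.1  18.7 112. ]
sp [596.    5.1 112. ]
```

Run:
```python
from h import *
import cv2
np.set_printoptions(precision=1,suppress=True)
T=cams.camera_info("top");S=cams.camera_info("side")
# green/turquoise top faces
t=cv2.imread("pics/a_top.png");c=cv2.resize(t[225:285,260:390],None,fx=6,fy=6,interpolation=cv2.INTER_CUBIC)
cv2.imwrite("pics/c_top.png",np.clip(c*1.6,0,255).astype('u1'))
s=lambda x,y:(S,)+cr(x,y,6,280,165)
print("turq top",tri(s(80,362),(T,362,247)), "base corner",onz(S,*s(97,568)[1:],0))
yaw=np.radians(11.3);c,sn=np.cos(yaw),np.sin(yaw)
X=np.array([c,sn,0]);Y=np.array([-sn,c,0]);Z=np.array([0,0,1.])
def R(sg): # tool down, opening along sg*Y
    y=-Z;z=sg*Y;return np.c_[np.cross(y,z),y,z]
for sg in(1,-1):
  for p in([614,15,96],[614,15,230],[550,296,96],[550,296,230],[462,-16.3,72],[546,1.3,135],[546,1.3,260],[462,-16,250]):
    q=manip.inverse_kinematics(np.array(p,float),R(sg));print(sg,p,q)
```

```text
turq top (array([415.7, -96.1,  96.6]), [np.float64(2.2393098598397185), np.float64(2.239309859839594)]) base corner [ 416.6 -113.5   -0. ]
1 [614, 15, 96] [-0.1  0.5 -0.1  1.   0.  -0.3]
1 [614, 15, 230] [-0.1  0.5  0.2  1.3  0.  -0.3]
1 [550, 296, 96] [ 0.4  0.6 -0.   1.   0.   0.2]
1 [550, 296, 230] [0.4 0.5 0.2 1.3 0.  0.2]
1 [462, -16.3, 72] [-0.2  0.3 -0.5  0.8  0.  -0.4]
1 [546, 1.3, 135] [-0.1  0.4 -0.2  1.   0.  -0.3]
1 [546, 1.3, 260] [-0.1  0.3  0.   1.3  0.  -0.3]
1 [462, -16, 250] [-0.2  0.1 -0.2  1.2  0.  -0.4]
-1 [614, 15, 96] [-0.1  0.5 -0.1  1.   0.   2.9]
-1 [614, 15, 230] [-0.1  0.5  0.2  1.3  0.   2.9]
-1 [550, 296, 96] [ 0.4  0.6 -0.   1.   0.  -2.9]
-1 [550, 296, 230] [ 0.4  0.5  0.2  1.3  0.  -2.9]
-1 [462, -16.3, 72] [-0.2  0.3 -0.5  0.8  0.   2.8]
-1 [546, 1.3, 135] [-0.1  0.4 -0.2  1.   0.   2.8]
-1 [546, 1.3, 260] [-0.1  0.3  0.   1.3  0.   2.8]
-1 [462, -16, 250] [-0.2  0.1 -0.2  1.2  0.   2.8]
```

View pics/c_top.png

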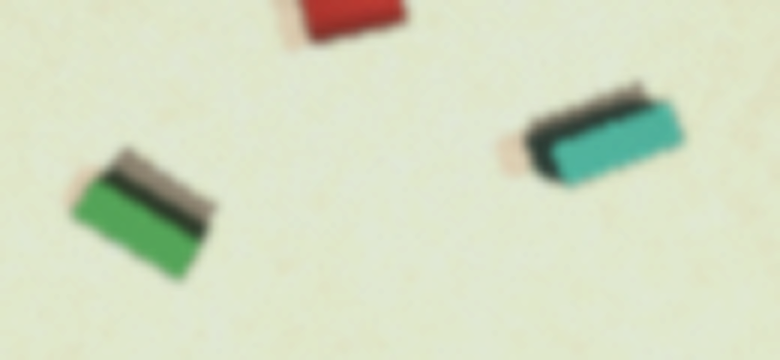

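```bash
cat >> h.py <<'E'
Z=np.array([0,0,1.])
def R(deg):
    a=np.radians(deg);y=-Z;z=np.array([-np.sin(a),np.cos(a),0]);return np.c_[np.cross(y,z),y,z]
np.set_printoptions(precision=2,suppress=True)
E
python3 - <<'E'
from h import *
import cv2
manip.movep(np.array([614.,15,240]),R(11)); 
ci=cams.camera_info("wrist");im=cams.grab_frame("wrist");cv2.imwrite("pics/d_w.png",im[:,:,::-1]);np.savez("w1.npz",**ci)
print(ci)
print([(d["position"],round(d["p"],2)) for d in nets.look_for("wrist","white_spacer")])
def proj(ci,p):
    f=200/np.tan(np.radians(ci["fov_y"])/2);d=ci["orientation"].T@(np.array(p)-ci["position"]);return ci["cx"]-f*d[0]/d[2],ci["cy"]+f*d[1]/d[2]
for p in([613.4,14.9,112],[462,-16.3,77]):print(proj(ci,p))
print(telemetry.sense()["clock"],telemetry.sense()["force"])
E
```

```text
{'fov_y': 70.89217815459779, 'cx': 319.7862085246582, 'cy': 205.37398448451984, 'position': array([541.74,   2.15, 369.37]), 'orientation': array([[-0.19, -0.94, -0.28],
       [ 0.98, -0.18, -0.06],
       [ 0.  , -0.29,  0.96]])}
[([195.0, 321.2], 0.74), ([0.7, 399.2], 0.66), ([52.3, 28.8], 0.26)]
(np.float64(318.4245471538179), np.float64(200.51376690502022))
(np.float64(316.55041665993457), np.float64(27.009163739451935))
3.1417 [-0.09 -0.2  -0.41]
```

View pics/d_w.png

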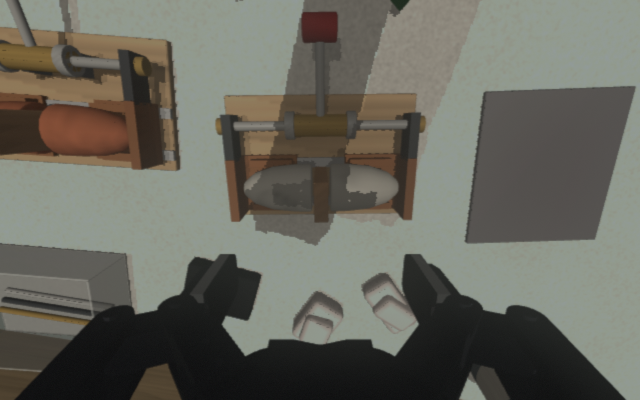

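Run:
```python
import cv2,numpy as np
t=cv2.imread("pics/d_w.png")
c=cv2.resize(t[140:240,260:380],None,fx=6,fy=6,interpolation=cv2.INTER_CUBIC)
cv2.imwrite("pics/e.png",np.clip(c*2.,0,255).astype('u1'))
c=cv2.resize(t[0:140,240:400],None,fx=4,fy=4,interpolation=cv2.INTER_CUBIC)
cv2.imwrite("pics/f.png",np.clip(c*2.,0,255).astype('u1'))
```

```text
(no output)
```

View pics/e.png

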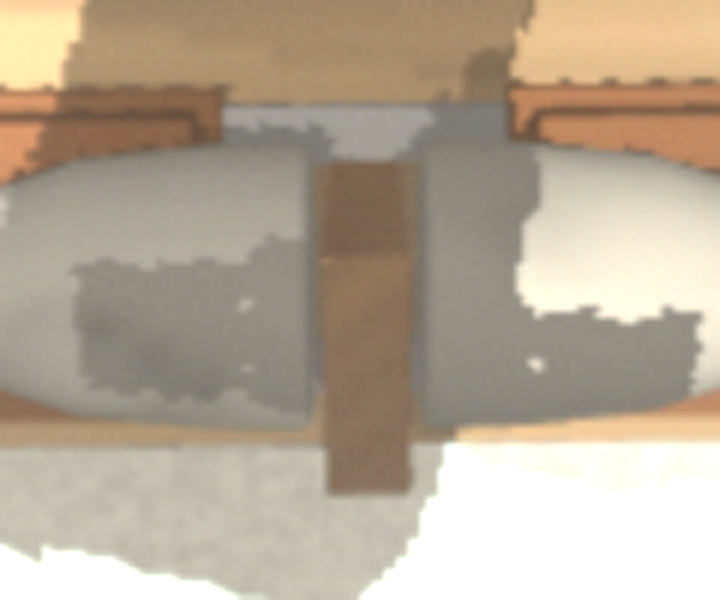

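View pics/f.png

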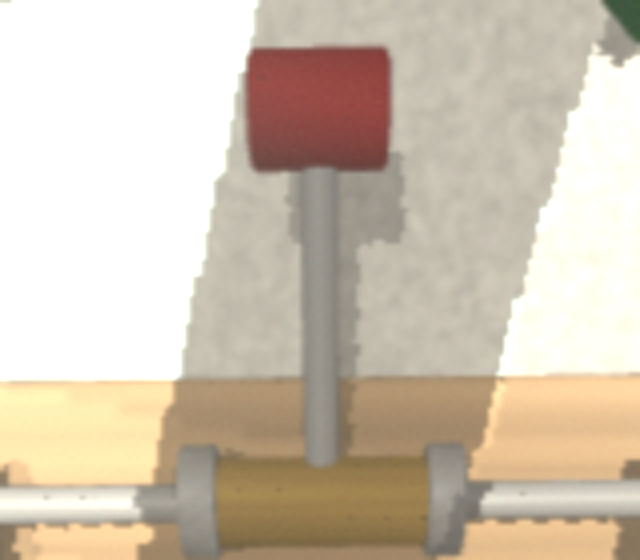

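Run:
```python
from h import *
W=dict(np.load("w1.npz"));T=cams.camera_info("top");S=cams.camera_info("side")
w=lambda x,y:(W,)+cr(x,y,6,260,140)
k=(W,)+cr(320,108,4,240,0)
t=lambda x,y:(T,)+cr(x,y,4.8,235,115)
s=lambda x,y:(S,)+cr(x,y,6,280,165)
for c in((318,258),(413,258),(410,492),(327,492)):print(onz(*w(*c),112))
print("spacer",tri(t(314,135),s(505,121),w(367,368)),"knob",tri(t(402,525),s(167,262),k))
print("spacer TW",tri(t(314,135),w(367,368))[0],"knob",tri(t(402,525),k)[0],"SW",tri(s(505,121),w(367,368))[0],tri(s(167,262),k)[0])
piv=(W,)+cr(322,500,4,240,0)
print("piv at 58",onz(*piv,58),onz(*t(352,325),58))
for c in((225,95),(415,95)):print("frame",onz(W,*c,12))
```

```text
[597.36   6.24 112.  ]
[594.53  20.75 112.  ]
[632.56  28.02 112.  ]
[635.14  14.8  112.  ]
spacer (array([613.59,  15.99, 111.82]), [np.float64(1.6676843964568435), np.float64(0.9091152194806815), np.float64(1.1795413462489257)]) knob (array([461.71, -15.03,  76.81]), [np.float64(2.3137029711506627), np.float64(1.220279219463771), np.float64(1.5363212532664323)])
spacer TW [613.04  15.81 116.1 ] knob [463.2  -14.76  84.01] SW [613.39  17.25 110.79] [460.74 -13.67  75.55]
piv at 58 [545.62   3.39  58.  ] [546.37   1.24  58.  ]
frame [ 534.63 -113.81   12.  ]
frame [491.42 107.71  12.  ]
```

Run:
```python
from h import *
import cv2
hand.grip(46)
manip.movep(np.array([614.,16.3,150]),R(11.3))
manip.move_l(np.array([614.,16.3,96]),vel=100)
hand.grip(5);manip.hold(0.2)
s=telemetry.sense();print(s["clock"],s["gripper_width"],s["force"],s["tool_pos"])
manip.move_l(np.array([614.,16.3,225]),vel=120)
s=telemetry.sense();print(s["clock"],s["gripper_width"],s["force"],s["tool_pos"])
im=cams.grab_frame("side");cv2.imwrite("pics/g.png",cv2.resize(im[60:260,200:440,::-1],None,fx=3,fy=3))
```

```text
5.35 13.033065257221907 [0.51 0.29 5.49] [614.82  16.21  97.02]
6.575 13.150292059348537 [ 0.05  0.16 -0.68] [613.41  16.33 223.97]
```

View pics/g.png

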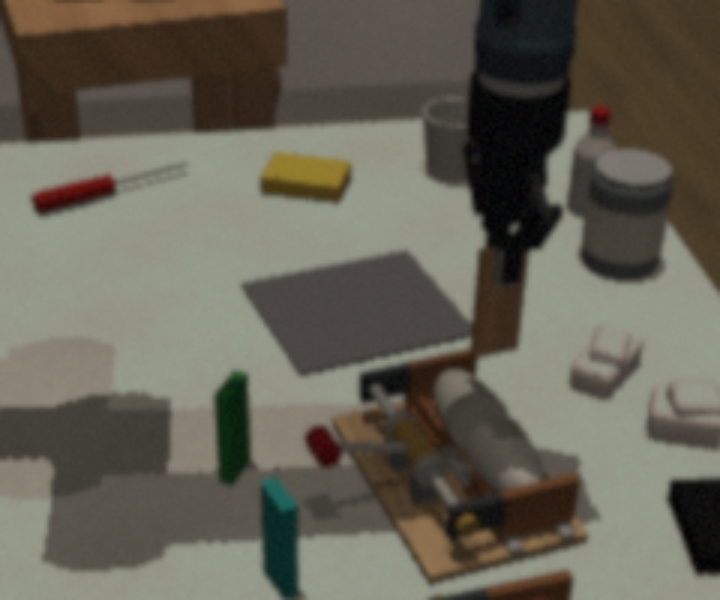

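Run:
```python
from h import *
import cv2
manip.move_l(np.array([550.,296,220]),vel=250)
manip.move_l(np.array([550.,296,98]),vel=120)
manip.hold(0.2);f0=telemetry.sense()["force"][2]
z=98
while z>84:
    z-=1;manip.move_l(np.array([550.,296,z]),vel=40);s=telemetry.sense()
    if abs(s["force"][2]-f0)>3:break
print(z,s["tool_pos"],s["force"],f0,s["clock"])
im=cams.grab_frame("side");cv2.imwrite("pics/h.png",cv2.resize(im[60:260,200:440,::-1],None,fx=3,fy=3))
```

```text
90 [550.17 296.11  91.03] [-1.02 -0.52  5.1 ] -0.47953268555564876 11.2917
```

View pics/h.png

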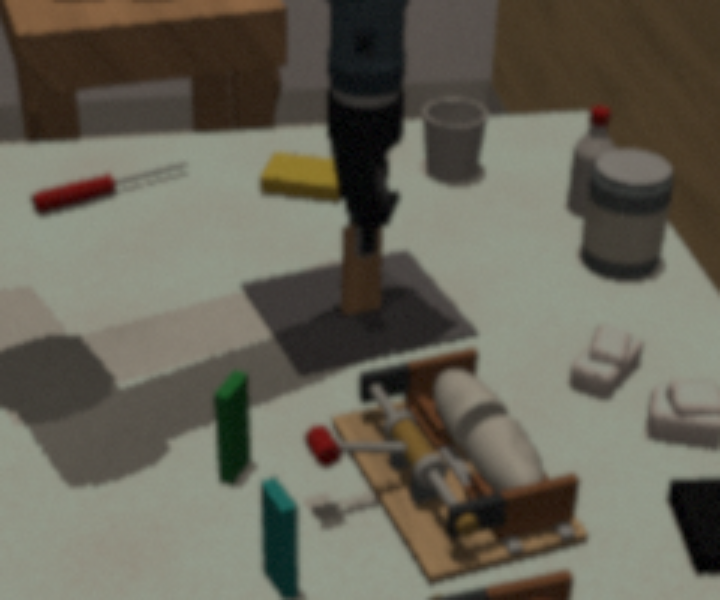

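Run:
```python
from h import *
import cv2
hand.grip(50);manip.hold(0.2)
manip.move_l(np.array([550.,296,205]),vel=150)
manip.movep(np.array([461.7,-15,190]),R(11.3))
manip.move_l(np.array([461.7,-15,130]),vel=150)
im=cams.grab_frame("side");cv2.imwrite("pics/i.png",cv2.resize(im[60:260,200:440,::-1],None,fx=3,fy=3))
im=cams.grab_frame("wrist");cv2.imwrite("pics/iw.png",im[:,:,::-1])
print(telemetry.sense()["clock"],telemetry.sense()["force"])
```

```text
14.775 [0.25 0.71 0.59]
```

View pics/i.png

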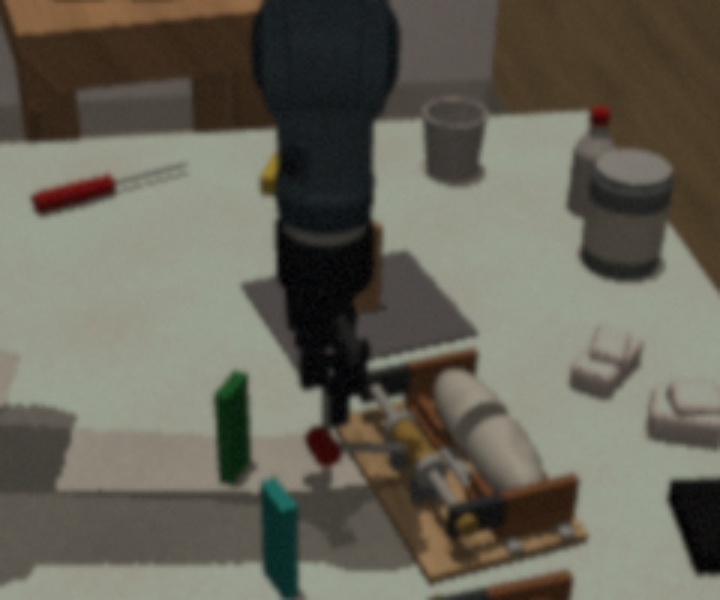

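View pics/iw.png

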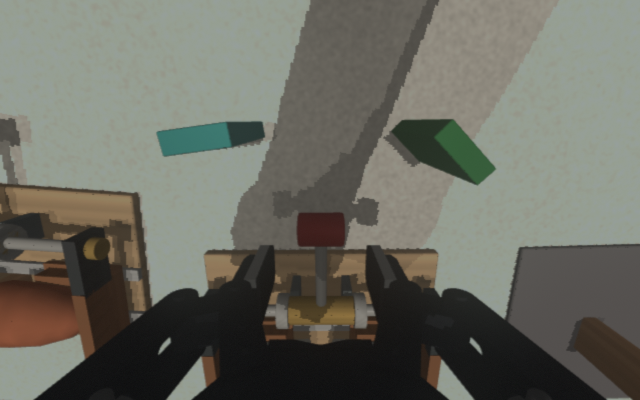

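```bash
cat > swing.py <<'E'
from h import *
import cv2
k=np.array([461.7,-15,76.8]);a=np.radians(11.3);X=np.array([np.cos(a),np.sin(a),0])
manip.move_l(k-[0,0,5],vel=100)
print(telemetry.sense()["force"])
hand.grip(20);manip.hold(0.15)
s=telemetry.sense();print(s["clock"],s["gripper_width"],s["force"],s["tool_pos"])
th0=np.arctan2(86.1,26.8);p=lambda th:k-[0,0,5]+90*(X*(np.sin(th0)-np.sin(th))+Z*(np.cos(th)-np.cos(th0)))
th=th0
while th>0.12:
    th=max(th-np.radians(6),0.1)
    manip.move_l(p(th),vel=60);s=telemetry.sense()
    print(round(np.degrees(th)),s["force"],s["tool_pos"]-p(th),s["gripper_width"])
    if np.linalg.norm(s["force"])>30:break
print(s["clock"])
im=cams.grab_frame("side");cv2.imwrite("pics/j.png",cv2.resize(im[60:260,200:440,::-1],None,fx=3,fy=3))
E
python3 swing.py
```

```text
[0.46 0.1  0.04]
15.95 31.22926678639475 [-1.66  4.36  5.52] [462.19 -14.5   72.37]
67 [ 2.39  4.87 -3.74] [-0.08  0.45 -0.48] 31.053796413099857
61 [ 2.99  4.49 -6.37] [-0.58  0.39 -0.74] 31.093938573585614
55 [ 1.11  4.42 -6.4 ] [-0.94  0.33 -0.69] 30.890137686329222
49 [-0.86  4.83 -7.26] [-0.95  0.33 -0.24] 31.029504193194846
43 [-2.06  5.09 -7.  ] [-0.91  0.35  0.08] 31.151849523816924
37 [-4.28  5.15 -6.25] [-0.59  0.47  0.44] 30.619454499922618
31 [-5.13  6.53 -5.06] [-0.71  0.47  0.38] 31.083541071491766
25 [-4.1   4.44 -5.41] [-1.22  0.41  0.21] 31.18254137479387
19 [-5.21  5.05 -6.41] [-1.28  0.44  0.26] 31.049045465732412
13 [-5.02  4.95 -4.93] [-1.44  0.45  0.29] 30.64840630878576
7 [-5.07  4.33 -5.53] [-1.28  0.55  0.46] 30.716954557553304
19.3417
```

View pics/j.png

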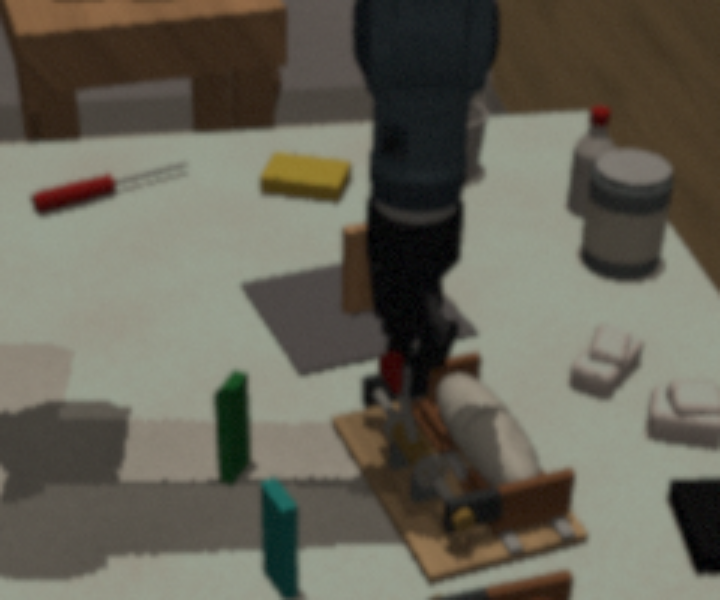

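Works as planned; now push to the stop in small force-watched steps along X.

Run:
```python
from h import *
import cv2
a=np.radians(11.3);X=np.array([np.cos(a),np.sin(a),0])
s=telemetry.sense()
k=np.array([461.7,-15,76.8]);th0=np.arctan2(86.1,26.8)
p=lambda th:k-[0,0,5]+90*(X*(np.sin(th0)-np.sin(th))+Z*(np.cos(th)-np.cos(th0)))
th=0.1
while th>-0.2:
    th-=0.015
    manip.move_l(p(th),vel=40);s=telemetry.sense();fx=s["force"]@X
    print(round(th,3),round(fx,1),s["force"],(s["tool_pos"]-p(0))@X,s["tool_pos"])
    if fx<-22:break
manip.hold(0.3);s=telemetry.sense();print(s["clock"],s["force"],s["tool_pos"],p(0))
```

```text
0.085 -6.3 [-7.34  4.33 -3.53] -9.236946067217383 [536.75   0.84 135.18]
0.07 -6.3 [-7.43  4.8  -3.06] -8.112577044401533 [537.85   1.06 135.25]
0.055 -6.6 [-7.73  4.81 -2.12] -6.749484332881736 [539.19   1.33 135.39]
0.04 -6.1 [-7.42  5.83 -1.96] -5.425875498656083 [540.49   1.58 135.5 ]
0.025 -6.2 [-7.25  4.65 -1.95] -4.049930575533504 [541.84   1.83 135.58]
0.01 -7.3 [-8.4   4.53 -0.9 ] -2.8200740774483584 [543.03   2.14 135.65]
-0.005 -7.3 [-8.3   4.49 -0.87] -1.4187085270589632 [544.41   2.41 135.69]
-0.02 -6.8 [-8.18  6.33 -0.84] -0.005902303976856384 [545.79   2.7  135.73]
-0.035 -8.1 [-9.12  4.17  0.02] 1.4256954717407395 [547.19   2.98 135.74]
-0.05 -7.0 [-8.01  4.34 -0.99] 2.845128738228311 [548.59   3.24 135.75]
-0.065 -6.4 [-7.44  4.44 -0.84] 4.271933789803305 [549.99   3.51 135.69]
-0.08 -6.8 [-8.01  5.18 -0.44] 5.715884741749839 [551.4    3.81 135.63]
-0.095 -6.8 [-8.07  5.57 -0.35] 7.0370369379504645 [552.69   4.09 135.61]
-0.11 -7.0 [-8.27  5.47  0.25] 8.440110289100614 [554.07   4.37 135.49]
-0.125 -5.9 [-7.14  5.63  0.05] 9.883612722305372 [555.48   4.68 135.32]
-0.14 -6.0 [-7.36  6.42 -0.53] 11.290407220609401 [556.86   4.94 135.21]
-0.155 -7.5 [-8.63  4.96  1.09] 12.20070793968284 [557.74   5.17 135.11]
-0.17 -11.9 [-12.78   3.41   5.64] 12.352348314846187 [557.89   5.19 135.07]
-0.185 -15.8 [-16.82   3.56  10.33] 12.425311576923432 [557.96   5.21 135.  ]
-0.2 -19.3 [-20.15   2.26  14.  ] 12.530112684381281 [558.06   5.25 134.95]
24.6917 [-19.73   2.43  12.85] [558.03   5.26 134.96] [545.97   1.84 135.05]
```

Run:
```python
from h import *
import cv2
for n in("side","top","wrist"):
    im=cams.grab_frame(n)[:,:,::-1]
    c=dict(side=im[150:270,280:420],top=im[110:250,230:400],wrist=im[130:330,200:440])[n]
    cv2.imwrite(f"pics/k_{n}.png",np.clip(cv2.resize(c,None,fx={"side":5,"top":4,"wrist":3}[n],fy={"side":5,"top":4,"wrist":3}[n],interpolation=2)*1.6,0,255).astype('u1'))
```

```text
(no output)
```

View pics/k_side.png

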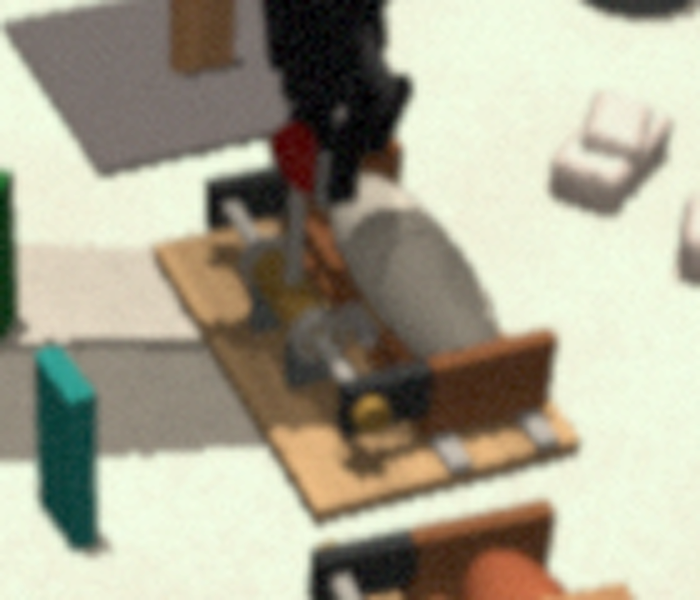

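View pics/k_wrist.png

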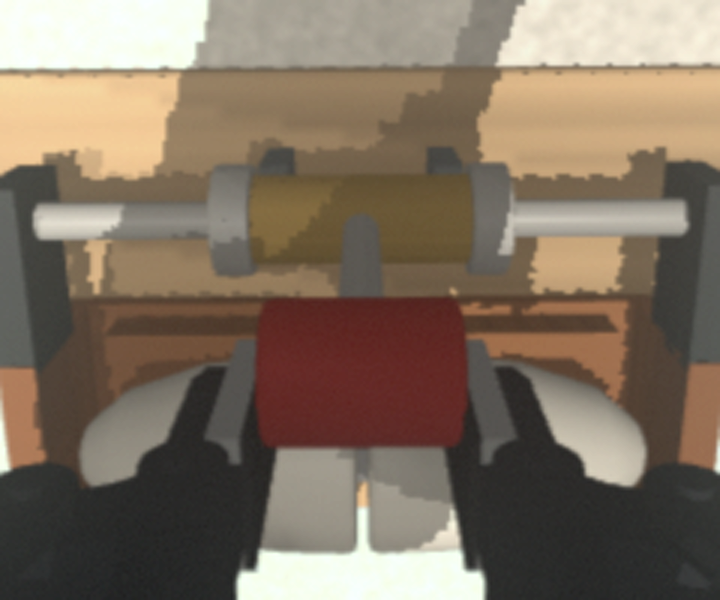

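View pics/k_top.png

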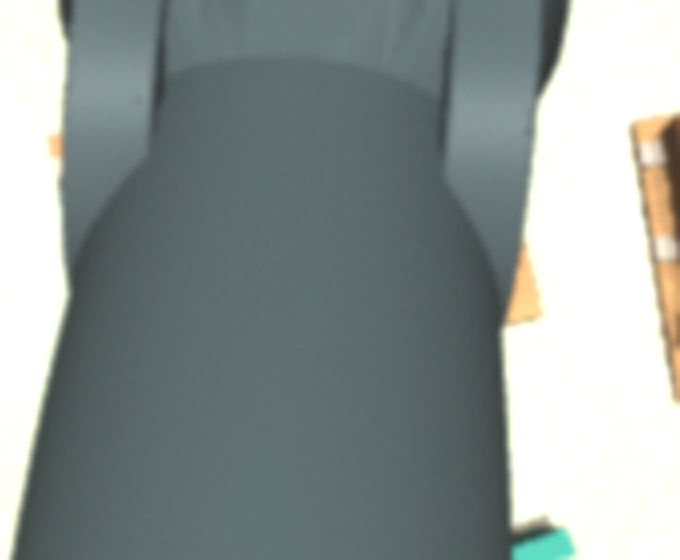

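Run:
```python
from h import *
W=cams.camera_info("wrist");S=cams.camera_info("side")
print(tri((W,)+cr(361,372,3,200,130),(S,)+cr(297,158,5,280,150)))
print("hold z=140",onz(W,*cr(361,372,3,200,130),140))
```

```text
(array([544.78,   3.25, 140.16]), [np.float64(1.8239799102465484), np.float64(1.8239799102465009)])
hold z=140 [546.87   3.53 140.  ]
```

Run:
```python
from h import *
import cv2
hand.grip(52);manip.hold(0.2)
s=telemetry.sense();print(s["clock"],s["force"],s["tool_pos"])
manip.move_l(s["tool_pos"]+[0,0,95],vel=120)
W=cams.camera_info("wrist")
for n in("side","wrist"):
    im=cams.grab_frame(n)[:,:,::-1];cv2.imwrite(f"pics/l0_{n}.png",im)
    c=dict(side=im[130:270,260:420],wrist=im[60:330,160:480])[n]
    f={"side":4,"wrist":2.2}[n]
    cv2.imwrite(f"pics/l_{n}.png",np.clip(cv2.resize(c,None,fx=f,fy=f,interpolation=2)*1.6,0,255).astype('u1'))
np.savez("w2.npz",**W);print(telemetry.sense()["clock"])
```

```text
25.3833 [-0.18  0.85  1.15] [564.14   5.12 133.56]
26.425
```

View pics/l_side.png

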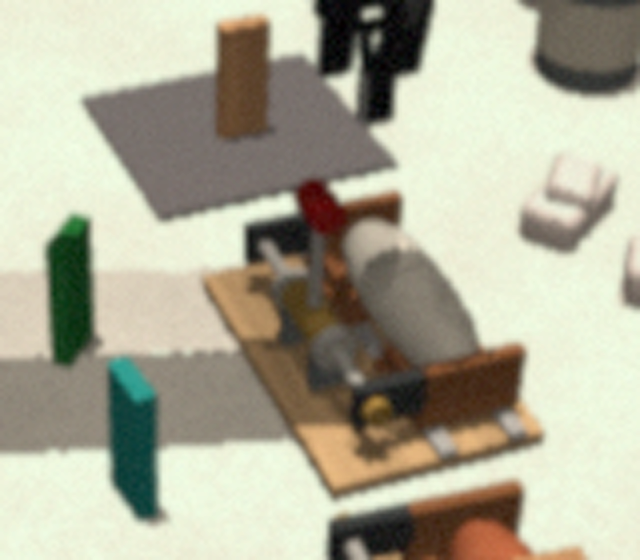

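View pics/l_wrist.png

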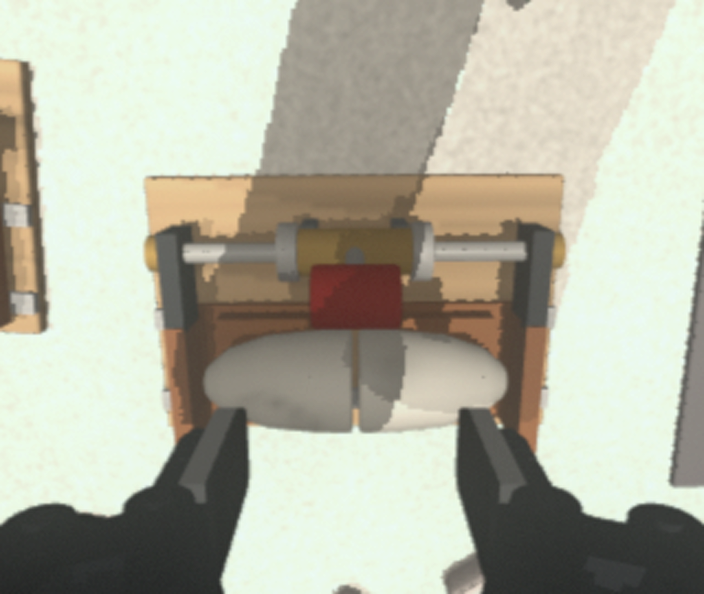

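Run:
```python
from h import *
import cv2
W=dict(np.load("w2.npz"));S=cams.camera_info("side")
kp=tri((W,)+cr(356,296,2.2,160,60),(S,)+cr(321,207,4,260,130));print(kp)
print(onz(W,*cr(356,296,2.2,160,60),140))
a=np.radians(11.3);X=np.array([np.cos(a),np.sin(a),0])
piv=np.array([546,2.6,138.])
hand.grip(0)
manip.move_l(piv-50*X+[0,0,85],vel=200)
manip.move_l(piv-50*X,vel=150)
f0=telemetry.sense()["force"]@X
for d in np.arange(-32,-12,1.0):
    manip.move_l(piv+d*X,vel=40);s=telemetry.sense();fx=s["force"]@X-f0
    print(d,round(fx,1),round((s["tool_pos"]-piv)@X,2))
    if fx<-16:break
print(s["clock"])
manip.move_l(piv-50*X,vel=100)
manip.move_l(piv-50*X+[0,0,110],vel=200)
W=cams.camera_info("wrist");np.savez("w3.npz",**W)
for n in("side","wrist"):
    im=cams.grab_frame(n)[:,:,::-1];cv2.imwrite(f"pics/m0_{n}.png",im)
    c=dict(side=im[130:270,260:420],wrist=im[130:400,160:480])[n]
    f={"side":4,"wrist":2.2}[n]
    cv2.imwrite(f"pics/m_{n}.png",np.clip(cv2.resize(c,None,fx=f,fy=f,interpolation=2)*1.6,0,255).astype('u1'))
print(telemetry.sense()["clock"])
```

```text
(array([546.14,   3.72, 138.22]), [np.float64(0.5619530880849821), np.float64(0.5619530880849296)])
[546.28   3.59 140.  ]
-32.0 -1.1 -31.99
-31.0 -0.8 -31.16
-30.0 -1.6 -29.97
-29.0 -0.7 -28.93
-28.0 -1.6 -27.91
-27.0 -1.2 -26.91
-26.0 -0.4 -25.93
-25.0 -1.0 -24.93
-24.0 -1.8 -23.92
-23.0 -0.9 -22.97
-22.0 -5.0 -22.77
-21.0 -6.6 -22.63
-20.0 -10.0 -22.51
-19.0 -12.5 -22.42
-18.0 -15.5 -22.34
-17.0 -17.7 -22.25
32.525
33.8083
```

View pics/m_side.png

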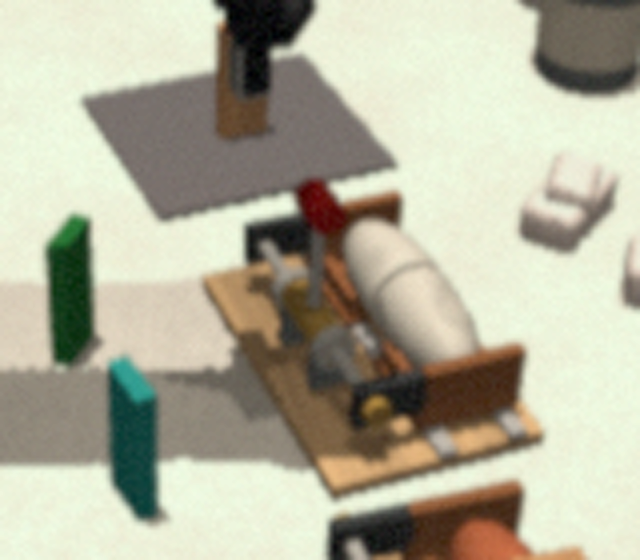

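View pics/m_wrist.png

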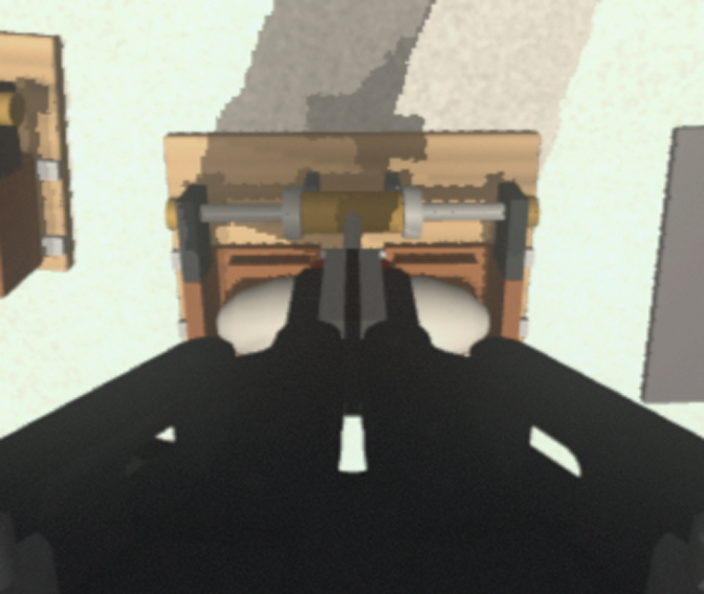

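The images show the handle upright and the push came up hard against the stop. The gap is closed and the spacer stands on the pad, with the arm clear of everything, so I'm handing in.

Run:
```python
from h import *
ticket.job_done();s=telemetry.sense();print(s["clock"],s["force"])
```

```text
the job is handed in; nothing more can be done
the job is handed in; nothing more can be done
```

The joint in the white stone is closed, and I handed the job in at about 34 s of the 51 s allowed.

- **Spacer:** I lifted it straight out of the gap and stood it near the middle of the grey pad. The last side view shows it still standing there.
- **Handle:** I gripped the knob by its ends and swung the handle up to the stop. After letting go, I measured the knob at (546, 4, 138). That is directly above the pivot, which is at about (546, 3).
- **Stop check:** I then pushed the knob with closed fingers. The force rose to about 18 N and the knob moved less than 1 mm, so it is against its stop. The gap looks like about 3 mm in the wrist picture.
- **At hand-in:** The gripper was touching nothing, and I did not touch the brown stone's turnbuckle or the green and turquoise blocks.

**Disagreement:** the knob slipped about 12 mm in the pads during the swing. The tool therefore stopped at x = 558, while the knob was at 546. That mismatch is why I measured the knob again and did the push test.

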